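Show where the thread cone goes back

ROBOT

A 7-joint arm with a two-finger parallel gripper is mounted at the origin on the work surface. World frame = base frame: x ahead of the robot, y to its left, z up, the work surface at z = 0. Lengths are in m, angles in rad, forces in N, time in s.
With the tool pointing down it reaches from about 0.4 to 0.85 m from the base axis. Payload 10.4 kg.
Tool frame: the origin (TCP) lies at the very end of the fingers, on their centre line; the grasp point (between the pads) lies 19 mm behind it; z points along the fingers, y is the line along which they close (so a half turn about z gives the same grasp; the last joint's range is limited). The gripper opens to 87 mm and grips with 3 to 60 N. Pads are 19 mm wide; open, the fingers measure 117 mm over their backs; the gripper's body (75 mm by 190 mm) begins 51 mm behind the grasp point.
Start: joints at [-1.326, 0.332, -0.065, 1.46, 0.022, 1.35, -0.088], TCP at [0.165, 0.603, 0.196] pointing down, gripper open.
Joint ranges: [-2.6, 2.6], [-0.5, 2.12], [-1.47, 1.34], [0.16, 2.42], [-1.27, 4.41], [0.06, 2.06], [-2.6, 2.6]. Speed limits (rad/s): [2.22, 2.22, 2.79, 2.79, 3.14, 3.14, 3.14].

INTERFACE

Orientations are given as a unit quaternion [x, y, z, w].
In Python, from bench import r gives the robot as it stands.
- The arm moves only by the shell command python3 -m crank 'ROWS' [FORCE]. ROWS is JSON, a list that holds one entry, the list of rows, each a list of 5 numbers: the shift along the tool's x, y, z in mm, then the turn about the tool's z in degrees, then the opening, from -1 (shut) to 1 (fully open). A call has 1 to 20 rows; each row is the pose to reach, as a shift and turn from the pose commanded when the call began, along the tool's axes at that moment; what a row does not reach only later rows make up. A row lasts 1/10 s, in which the tool goes at most 50 mm and 8.59 degrees, less where a joint would pass 70% of its speed; a pose out of reach is approached as far as the arm can. A call with a gripper value outside its range is refused whole. The fingers move at their own pace and stop on an object; FORCE is the grip in N (left out, the last holds). Time passes only in rows, so rows that repeat a pose let the fingers close. It gives the time, the measured TCP pose, the force, the opening and the grip force at its end, in the units of the state.
- r.read_state(): the state, without advancing time (a new reading comes with each control period).
- r.camera(name): name is "scene" or "top" or "wrist"; returns a dict with "image" (400x640x3 uint8, red, green, blue), "vfov" (degrees; the focal length in pixels is half the picture's height over the tangent of half this angle, whatever the lens; pixels are square), "cx", "cy" (the principal point, pixels), "eye" and "attitude" of the camera in the world. Camera axes: x right, y down, z forward; pixel columns grow to the right and rows downward; lengths in m; the calibration is good to about 2 mm. A picture is of the moment at which its call begins. There is no depth.
- r.close_job(): hands the job in; it is judged then, once.
The state is a dict: "time": time; "joint_positions": joint angles; "joint_vel": joint speeds; "joint_torque": joint torques, N m; "ee_pos": TCP position; "eef_rot": TCP orientation; "ft_force": force on the tool from outside, world axes, zero at the start; "torque": the same for the moment, N m; "width": finger opening in m; "grip_force": force on a finger pad.
Only numpy, scipy, OpenCV 4.12 (cv2) and the standard library are available. Lean on these libraries where they do the work, as an engineer would, in place of code of your own. Each camera call takes 0.05 s, during which the arm holds its last target. There are 200 camera calls.

TASK

A cone of thread has been left out on the brown pattern card, beside a small straight spool: show the helper across the cutting table where the cone belongs. Point at that cone with the fingertips a few centimetres above its top, holding still for two seconds, then point in the same way at the bare tall spindle of the thread rack, just above its tip, for two seconds, and finish there, still pointing. Point at nothing else and touch nothing.

Things in the scene. Friction and masses are not known exactly. Their poses are not given: they have to be found in the camera images.
- stray_cone_top (a point): the cone of thread left out on the pattern card: 115 mm high, 62 mm across near the foot, narrowing to a bare plastic core tip 24 mm across, standing upright. This point: centre of its top (115 mm above the card), z up
- spindle_bare_top (a point): the bare tall spindle of the thread rack, the one tall spindle with no cone on it: an upright steel rod 8 mm thick rising 126 mm above a flat black pad of 62 mm. This point: the tip of the rod, about 149 mm above the table, z up
- rack: the thread rack, a fixed wooden base 200 x 378 mm (x, y), its board top 20 mm and its two end cheeks 50 mm above the table. Origin: centre of its underside; z up. Row of four tall spindles along its y, at x = -45 mm, 85 mm apart (y = -127.5, -42.5, 42.5, 127.5 mm); row of four short pins at x = +55 mm, at the same y. Three of each row are filled; which one is bare differs from run to run
- pin_bare_top (a point): tip of the bare short pin for spools (rod 6 mm thick, 93 mm above the table); not the one asked for
- stray_spool_top (a point): the other thing left out on the pattern card: a straight flanged thread spool, 60 mm high, 36 mm across, standing upright. This point: centre of its top. It is not the cone
- card: the brown pattern card, fixed flat on the table, 250 x 210 mm (x, y), 2 mm thick. Origin: centre of its underside. The cone, the spool and the pattern weight stand on it
- weight_top (a point): the iron pattern weight standing on the card: a disc 60 mm across with a small knob, 40 mm high. This point: top of the knob. (A pair of shears, 16 mm high, lies flat on the table beyond the rack and card; leave it alone)
- stock_cone_0_top (a point): a cone in its place on a tall spindle of the rack, 115 mm high, 62 mm across near the foot, narrowing to a bare plastic core tip 24 mm across, standing upright; this point: centre of its top, 138 mm above the table (the spindle pokes out 11 mm above it)
- stock_cone_1_top (a point): a cone in its place on a tall spindle of the rack, 115 mm high, 62 mm across near the foot, narrowing to a bare plastic core tip 24 mm across, standing upright; this point: centre of its top, 138 mm above the table (the spindle pokes out 11 mm above it)
- stock_cone_2_top (a point): a cone in its place on a tall spindle of the rack, 115 mm high, 62 mm across near the foot, narrowing to a bare plastic core tip 24 mm across, standing upright; this point: centre of its top, 138 mm above the table (the spindle pokes out 11 mm above it)
- stock_spool_0_top (a point): a straight flanged thread spool, 60 mm high, 36 mm across, standing upright, in its place on a short pin of the rack; this point: centre of its top, 82 mm above the table (the pin pokes out 11 mm)
- stock_spool_1_top (a point): a straight flanged thread spool, 60 mm high, 36 mm across, standing upright, in its place on a short pin of the rack; this point: centre of its top, 82 mm above the table (the pin pokes out 11 mm)
- stock_spool_2_top (a point): a straight flanged thread spool, 60 mm high, 36 mm across, standing upright, in its place on a short pin of the rack; this point: centre of its top, 82 mm above the table (the pin pokes out 11 mm)
Things that resemble listed ones, but are neither listed nor needed, are in the scene too. Leave any blue or green look-alike of the part that bears stray_cone_top alone.

How it is judged:
By the outcome, as a careful person would: the job done as asked, in the order asked, and still so for the second after the job is handed in, with the robot touching nothing.
It also fails if it takes over 40 s, if anything falls off the work surface, if the arm or the gripper's body presses on something with over 40 N, if the wrist force passes 120 N, or if a joint passes its speed limit or range.

## Working session

There is one attempt and no reset: what is moved stays moved. The work goes in short steps, Python scripts to look and compute and a shell command to move; the robot and the scene stay as the last step left them, time stands still between calls to the robot, and variables do not carry over. Pictures are saved under pics/ and viewed, at most 10 in all, crops included, and the job is handed in when it is done.

```bash
mkdir -p pics; python3 - <<'E'
from bench import r
import cv2
for n in ("scene","top"):
    c=r.camera(n); cv2.imwrite(f"pics/{n}0.png",cv2.cvtColor(c["image"],cv2.COLOR_RGB2BGR))
    print(n,{k:v for k,v in c.items() if k!="image"})
s=r.read_state();print(s["ee_pos"],s["eef_rot"],s["time"],s["width"])
E
```

```text
scene {'vfov': 51.4134223946309, 'cx': 325.6767557372559, 'cy': 196.3291894434983, 'eye': array([ 1.27028673, -0.05197448,  0.68190122]), 'attitude': array([ 0.64276916,  0.62576288, -0.30096138, -0.32355969])}
top {'vfov': 45.856059978095026, 'cx': 310.81970990595806, 'cy': 197.1687567020132, 'eye': array([3.62406952e-01, 7.81621703e-05, 1.36271692e+00]), 'attitude': array([ 0.71536656, -0.69593034,  0.04392083, -0.04475062])}
[0.16532601 0.60233916 0.19522819] [ 1.33501342e-01  9.91048425e-01 -6.41007119e-04 -3.08356380e-05] 0.1 0.08710355618488601
```

View pics/scene0.png

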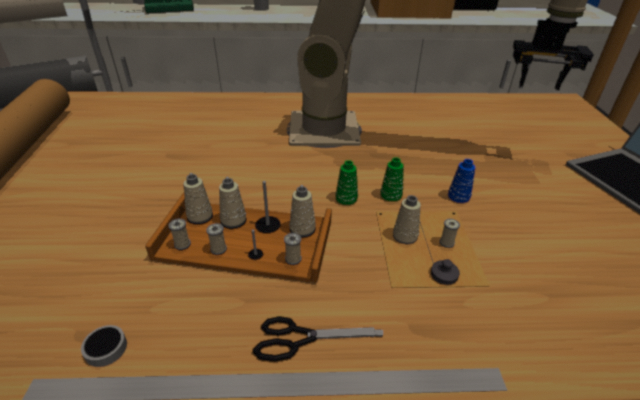

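View pics/top0.png

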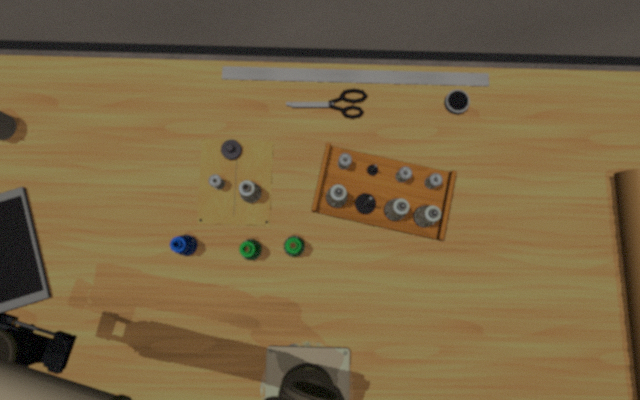

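The scene view shows the grey stray cone with its top at about (411,200) on the card, and the bare tall spindle with its tip at (265,183) and foot at (267,226). In the top view the cone top is at about (246,186) and the spindle pad at (366,204). Next I'll crop for precision.

```bash
python3 - <<'E'
import cv2,numpy as np
s=cv2.imread("pics/scene0.png");t=cv2.imread("pics/top0.png")
f=lambda im,x,y,w,h:cv2.resize(im[y:y+h,x:x+w],(400,300),interpolation=cv2.INTER_CUBIC)
cv2.imwrite("pics/crops.png",np.vstack([np.hstack([f(s,240,175,80,60),f(s,380,190,80,60)]),np.hstack([f(t,330,170,80,60),f(t,210,160,80,60)])]))
E
```

```text
(no output)
```

View pics/crops.png

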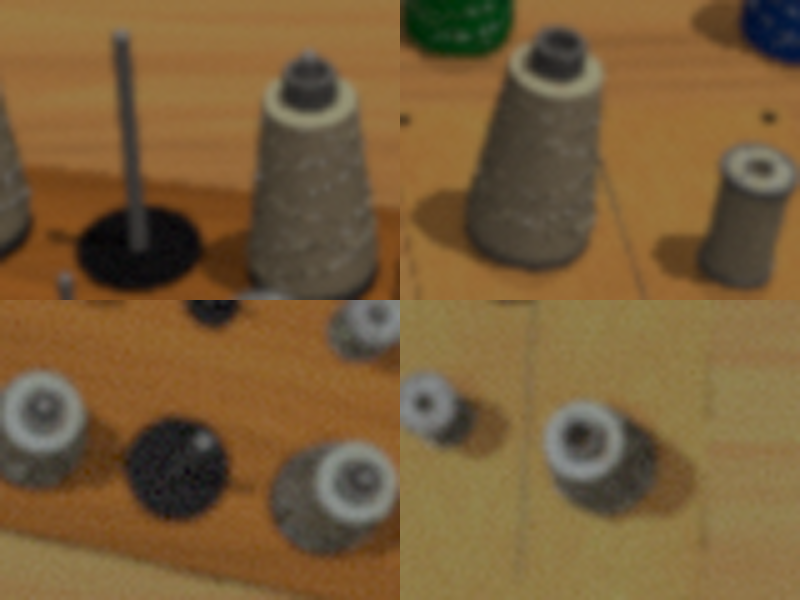

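The crops put the spindle tip at scene (264.2,182.2) and top (370.6,198.0). The cone top is at scene (412.2,198.6) and top (246.0,187.4). Triangulating from these.

```bash
cat >h.py <<'E'
from bench import r
import numpy as np
from scipy.spatial.transform import Rotation as R
def ray(c,u,v):
    f=200/np.tan(np.radians(c["vfov"]/2))
    d=R.from_quat(c["attitude"]).apply([(u-c["cx"])/f,(v-c["cy"])/f,1]);return c["eye"],d/np.linalg.norm(d)
def tri(rays):
    P=[np.eye(3)-np.outer(d,d) for _,d in rays]
    x=np.linalg.solve(sum(P),sum(p@e for p,(e,_) in zip(P,rays)))
    return x,[np.linalg.norm(p@(x-e)) for p,(e,_) in zip(P,rays)]
E
python3 - <<'E'
from h import *
np.set_printoptions(precision=4,suppress=True)
s,t=r.camera("scene"),r.camera("top")
st=r.read_state();A=R.from_quat(st["eef_rot"])
print(A.as_matrix())
for n,a,b,z in (("spindle",(264.2,182.2),(370.6,198),.149),("cone",(412.2,198.6),(246,187.4),.117)):
    print(n,*tri([ray(s,*a),ray(t,*b)]))
    for c,p in ((s,a),(t,b)):
        e,d=ray(c,*p); q=e+d*(z-e[2])/d[2];print("  at z",q)
    q[2]=z+.035; print("  shift mm",A.inv().apply(q-st["ee_pos"])*1000)
E
```

```text
[[-0.9644  0.2646 -0.0002]
 [ 0.2646  0.9644 -0.0008]
 [-0.     -0.0008 -1.    ]]
spindle [ 0.5182 -0.1516  0.1438] [np.float64(4.831161882779218e-05), np.float64(4.831161882785464e-05)]
  at z [ 0.5255 -0.1506  0.149 ]
  at z [ 0.5176 -0.151   0.149 ]
  shift mm [-539.0953 -633.4298   12.0195]
cone [0.5417 0.1781 0.1128] [np.float64(0.0006085461578600154), np.float64(0.0006085461578599851)]
  at z [0.547  0.1771 0.117 ]
  at z [0.541  0.1769 0.117 ]
  shift mm [-474.8646 -310.9413   43.7471]
```

```bash
python3 -m crank '[[[0,0,-20,0,-1],[-10,-6,-40,0,-1],[-30,-20,-60,0,-1],[-60,-39,-60,0,-1],[-90,-59,-60,0,-1],[-120,-79,-60,0,-1],[-150,-98,-60,0,-1],[-180,-118,-60,0,-1],[-210,-138,-60,0,-1],[-240,-157,-60,0,-1],[-270,-177,-60,0,-1],[-300,-196,-60,0,-1],[-330,-216,-60,0,-1],[-360,-236,-60,0,-1],[-390,-255,-60,0,-1],[-420,-275,-60,0,-1],[-445,-291,-60,0,-1],[-462,-303,-60,0,-1],[-472,-309,-60,0,-1],[-475,-312,-60,0,-1]]]'
python3 - <<'E'
from bench import r
import cv2
c=r.camera("wrist");cv2.imwrite("pics/w1.png",cv2.cvtColor(c["image"],cv2.COLOR_RGB2BGR))
print({k:v for k,v in c.items() if k!="image"});s=r.read_state();print(s["time"],s["ee_pos"],s["eef_rot"],s["width"])
E
```

```text
time: 2.2
ee_pos: [0.5413, 0.1755, 0.2557]
eef_rot: [0.134, 0.991, -0.0, -0.0]
ft_force: [-0.4, 0.4, 0.0]
width: 0.0005
grip_force: 0.0
{'vfov': 65.46181142314181, 'cx': 321.0129848354798, 'cy': 196.15245720084258, 'eye': array([0.47896901, 0.19297449, 0.44434534]), 'attitude': array([0.78972547, 0.601476  , 0.07284622, 0.09619635])}
2.25 [0.5411034  0.17561849 0.25574953] [ 1.33872827e-01  9.90998506e-01 -1.21287186e-04 -1.16762191e-04] 0.0006479831177459593
```

View pics/w1.png

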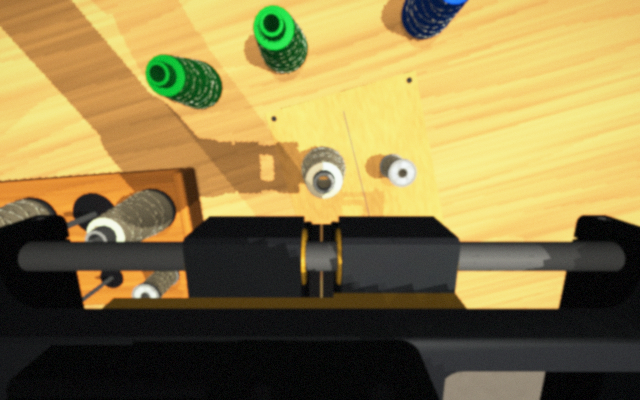

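The wrist view shows the stray cone's core tip at about (324,181), just ahead of the shut fingers, with the spool to its right at (401,171). Combining this with the earlier rays.

```bash
python3 - <<'E'
from h import *
np.set_printoptions(precision=4,suppress=True)
s,t,w=(r.camera(n) for n in("scene","top","wrist"))
e,d=ray(w,324,181);print(e+d*(.117-e[2])/d[2])
print(tri([ray(s,412.2,198.6),ray(t,246,187.4),(e,d)]))
st=r.read_state();A=R.from_quat(st["eef_rot"])
for q in ([.542,.1775,.152],[.52,-.151,.184]):print(A.inv().apply(np.array(q)-st["ee_pos"])*1000)
E
```

```text
[0.5406 0.1806 0.117 ]
(array([0.5415, 0.179 , 0.1123]), [np.float64(0.0003043545762831181), np.float64(0.0013585871309695111), np.float64(0.0014115688794249489)])
[ -1.7106   0.5064 103.9047]
[ -66.8814 -322.1988   71.743 ]
```

```bash
python3 -m crank '[[[0,3,10,0,-1],[0,3,30,0,-1],[0,3,50,0,-1],[0,3,70,0,-1],[0,3,85,0,-1],[0,3,95,0,-1],[0,3,101,0,-1],[0,3,104,0,-1],[0,3,104,0,-1],[0,3,104,0,-1],[0,3,104,0,-1],[0,3,104,0,-1],[0,3,104,0,-1],[0,3,104,0,-1],[0,3,104,0,-1],[0,3,104,0,-1],[0,3,104,0,-1],[0,3,104,0,-1],[0,3,104,0,-1],[0,3,104,0,-1]]]'
python3 - <<'E'
from bench import r
import cv2,numpy as np
a=r.camera("scene")["image"][130:250,340:500];b=r.camera("top")["image"][130:250,170:330]
cv2.imwrite("pics/p1.png",cv2.cvtColor(cv2.resize(np.hstack([a,b]),(800,300),interpolation=cv2.INTER_CUBIC),cv2.COLOR_RGB2BGR))
E
```

```text
time: 4.4
ee_pos: [0.5416, 0.1791, 0.1519]
eef_rot: [0.133, 0.991, 0.0, -0.0]
ft_force: [0.4, 0.7, -0.5]
width: 0.0003
grip_force: 0.0
```

View pics/p1.png

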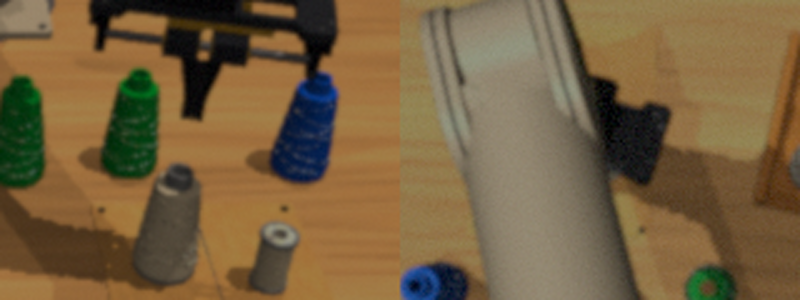

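The scene crop shows the shut fingertips above and slightly behind the cone, at about image px (417,177) with the cone top at (412,199). That gap is larger than I expected, so I'll check by projecting the TCP.

```bash
python3 - <<'E'
from h import *
import cv2
s=r.camera("scene");st=r.read_state();print(st["time"],st["ee_pos"])
def proj(c,p):
    f=200/np.tan(np.radians(c["vfov"]/2));q=R.from_quat(c["attitude"]).inv().apply(np.array(p)-c["eye"]);return q[:2]/q[2]*f+[c["cx"],c["cy"]]
print("tcp",proj(s,st["ee_pos"]),"cone",proj(s,[.5415,.1785,.117]),"foot",proj(s,[.5415,.1785,.002]),"35above",proj(s,[.5415,.1785,.152]))
cv2.imwrite("pics/p2.png",cv2.cvtColor(cv2.resize(s["image"][130:250,350:510],(800,600),interpolation=cv2.INTER_CUBIC),cv2.COLOR_RGB2BGR))
E
```

```text
4.55 [0.5416768  0.17906776 0.1519323 ]
tcp [414.93060379 184.49802991] cone [412.33940767 197.0868608 ] foot [405.40676417 234.8822172 ] 35above [414.66152013 184.42717794]
```

View pics/p2.png

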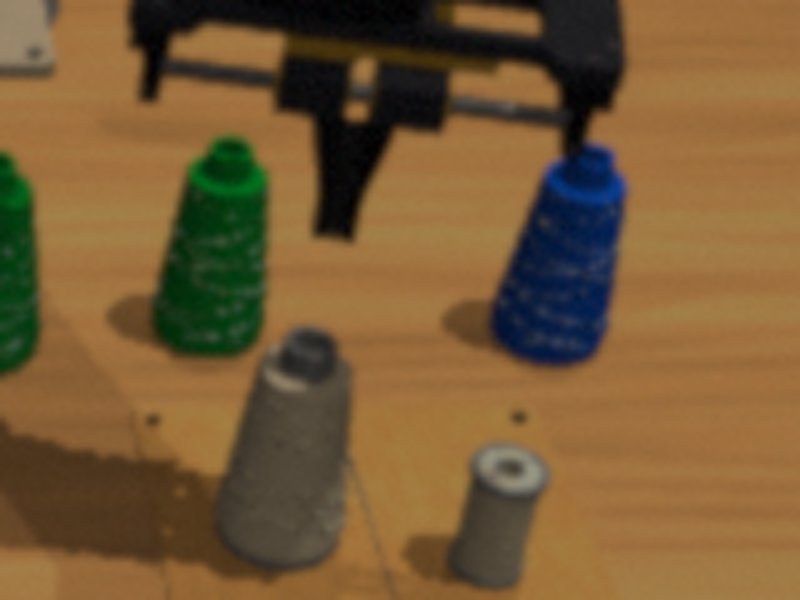

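Fingertips are at about (417,177), while the projected TCP is at (415,184.5). That is roughly 20 mm higher or further back, so I'll compare with the wrist view and the first picture.

```bash
python3 - <<'E'
from h import *
import cv2
def proj(c,p):
    f=200/np.tan(np.radians(c["vfov"]/2));q=R.from_quat(c["attitude"]).inv().apply(np.array(p)-c["eye"]);return (q[:2]/q[2]*f+[c["cx"],c["cy"]]).round(1)
w=r.camera("wrist");s=r.camera("scene");st=r.read_state()
p=st["ee_pos"]
for dz in (0,.02,.04):print(dz,"wrist",proj(w,p+[0,0,dz]))
print("cone in wrist",proj(w,[.5415,.1785,.117]),"start tcp",proj(s,[.1653,.6023,.1952]), "+20",proj(s,[.1653,.6023,.2152]))
y=R.from_quat([.1335,.991,-.0006,0]).apply([0,.0435,0])
print("start tips",proj(s,np.array([.1653,.6023,.1952])+y),proj(s,np.array([.1653,.6023,.1952])-y))
im=cv2.cvtColor(w["image"],cv2.COLOR_RGB2BGR);im0=cv2.imread("pics/scene0.png")
f=lambda im,x,y,w,h:cv2.resize(im[y:y+h,x:x+w],(400,400),interpolation=cv2.INTER_CUBIC)
cv2.imwrite("pics/c3.png",np.hstack([f(im,240,130,160,160),f(im0,500,20,100,100)]))
E
```

```text
0 wrist [320.7 223.8]
0.02 wrist [320.7 235.1]
0.04 wrist [320.6 249.2]
cone in wrist [320.  208.6] start tcp [535.8  94.7] +20 [538.1  88.1]
start tips [551.9  96.4] [519.9  93. ]
```

View pics/c3.png

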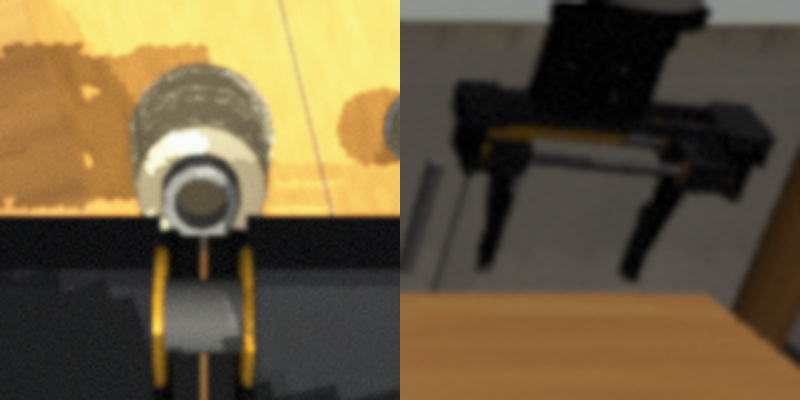

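In the start view too, the visible tips sit about 6 px (≈20 mm) above the projected TCP, so the fingers look shorter than the stated TCP. The wrist view shows the cone core at (321,209), lined up with the fingers. Laterally it is fine. I'll lower 10 mm so the gap is a few centimetres by either measure, then hold.

```bash
python3 -m crank '[[[0,0,5,0,-1],[0,0,9,0,-1],[0,0,10,0,-1],[0,0,10,0,-1],[0,0,10,0,-1],[0,0,10,0,-1],[0,0,10,0,-1],[0,0,10,0,-1],[0,0,10,0,-1],[0,0,10,0,-1],[0,0,10,0,-1],[0,0,10,0,-1],[0,0,10,0,-1],[0,0,10,0,-1],[0,0,10,0,-1],[0,0,10,0,-1],[0,0,10,0,-1],[0,0,10,0,-1],[0,0,10,0,-1],[0,0,10,0,-1]]]' && python3 -m crank '[[[0,0,0,0,-1],[0,0,0,0,-1],[0,0,0,0,-1],[0,0,0,0,-1],[0,0,0,0,-1],[0,0,0,0,-1],[0,0,0,0,-1],[0,0,0,0,-1],[0,0,0,0,-1],[0,0,0,0,-1]]]' && python3 -m crank '[[[0,0,-15,0,-1],[0,0,-45,0,-1],[-2,-10,-75,0,-1],[-6,-30,-95,0,-1],[-12,-60,-100,0,-1],[-19,-90,-100,0,-1],[-25,-120,-100,0,-1],[-31,-150,-100,0,-1],[-37,-180,-100,0,-1],[-43,-210,-100,0,-1],[-49,-240,-100,0,-1],[-56,-270,-100,0,-1],[-61,-295,-98,0,-1],[-64,-312,-95,0,-1],[-65,-321,-92,0,-1],[-65,-324,-90,0,-1],[-65,-324,-90,0,-1]]]'
python3 - <<'E'
from h import *
import cv2
w=r.camera("wrist");st=r.read_state();print(st["ee_pos"])
f=200/np.tan(np.radians(w["vfov"]/2))
for p in ([.5185,-.151,.149],[.5185,-.151,.023]):
    q=R.from_quat(w["attitude"]).inv().apply(np.array(p)-w["eye"]);print(q[:2]/q[2]*f+[w["cx"],w["cy"]])
cv2.imwrite("pics/w2.png",cv2.cvtColor(cv2.resize(w["image"][100:250,220:420],(800,600),interpolation=cv2.INTER_CUBIC),cv2.COLOR_RGB2BGR))
E
```

```text
time: 6.65
ee_pos: [0.5417, 0.1791, 0.1419]
eef_rot: [0.134, 0.991, 0.0, -0.0]
ft_force: [-0.3, 0.2, 0.7]
width: 0.001
grip_force: 0.0
time: 7.65
ee_pos: [0.5417, 0.1791, 0.1419]
eef_rot: [0.133, 0.991, 0.0, -0.0]
ft_force: [0.4, 0.3, 0.2]
width: 0.0001
grip_force: 0.0
time: 9.35
ee_pos: [0.5186, -0.15, 0.232]
eef_rot: [0.133, 0.991, 0.0, -0.0]
ft_force: [-0.4, 0.8, -0.7]
width: 0.0004
grip_force: 0.0
[ 0.51879862 -0.14961177  0.23205471]
[319.78759553 193.86769871]
[320.16104963 171.18196252]
```

View pics/w2.png

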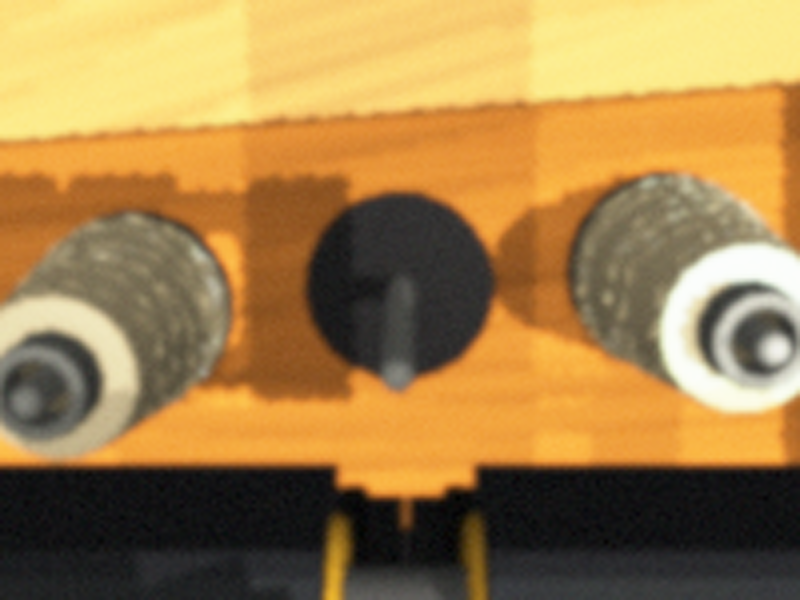

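The wrist view shows the bare rod tip at px (319.5,194.5), against a prediction of (319.8,193.9), so the lateral position is within a millimetre or so. Now I lower 58 mm, hold, and check.

```bash
python3 -m crank '[[[0,-1,10,0,-1],[0,-1,25,0,-1],[0,-1,40,0,-1],[0,-1,50,0,-1],[0,-1,55,0,-1],[0,-1,58,0,-1],[0,-1,58,0,-1],[0,-1,58,0,-1],[0,-1,58,0,-1],[0,-1,58,0,-1],[0,-1,58,0,-1],[0,-1,58,0,-1],[0,-1,58,0,-1],[0,-1,58,0,-1],[0,-1,58,0,-1],[0,-1,58,0,-1],[0,-1,58,0,-1],[0,-1,58,0,-1],[0,-1,58,0,-1],[0,-1,58,0,-1]]]' && python3 -m crank '[[[0,0,0,0,-1],[0,0,0,0,-1],[0,0,0,0,-1],[0,0,0,0,-1],[0,0,0,0,-1],[0,0,0,0,-1],[0,0,0,0,-1],[0,0,0,0,-1],[0,0,0,0,-1],[0,0,0,0,-1],[0,0,0,0,-1],[0,0,0,0,-1]]]'
python3 - <<'E'
from bench import r
import cv2
cv2.imwrite("pics/p3.png",cv2.cvtColor(cv2.resize(r.camera("scene")["image"][120:270,160:360],(800,600),interpolation=cv2.INTER_CUBIC),cv2.COLOR_RGB2BGR))
E
```

```text
time: 11.4
ee_pos: [0.5184, -0.1515, 0.1739]
eef_rot: [0.133, 0.991, 0.0, 0.0]
ft_force: [0.6, -0.4, 0.4]
width: 0.0004
grip_force: 0.0
time: 12.6
ee_pos: [0.5183, -0.1515, 0.1739]
eef_rot: [0.134, 0.991, 0.0, -0.0]
ft_force: [-0.6, -1.4, 0.4]
width: 0.0003
grip_force: 0.0
```

View pics/p3.png

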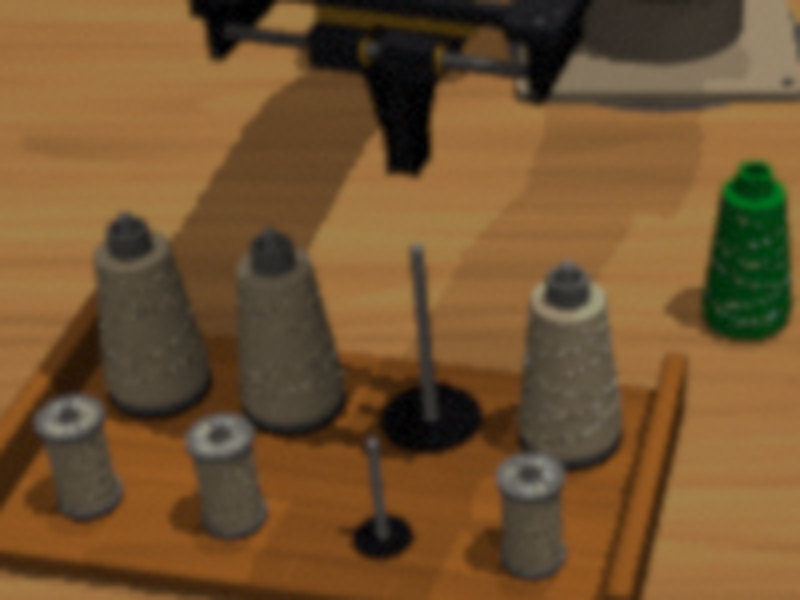

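The scene view shows the shut fingertips directly above the bare tall rod, with a clear gap and every object standing where it was. The hold has lasted over 2.5 s.

```bash
python3 -c "
from bench import r
print(r.close_job())"
```

```text
the job is handed in; nothing more can be done
None
```

I pointed at the stray cone and then at the bare tall spindle, more than two seconds each, touched nothing, and handed the job in at about 12.7 s still pointing there; by the TCP reading the fingertips were about 25 mm above each, though the camera suggested nearer 50 mm.

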